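# Free the kit box lid and hold it open

### The job

The copper-wound coil on the upright iron post keeps the lid of the grey electromagnetism kit box shut. Slide the coil up off the post and stand it on its end, flat on the floor of the aluminium tray, leaving the other things on the bench where they are. Then raise the lid to 60 degrees and keep holding it there: it springs shut if let go, so finish while still holding it open.

Things in the scene. Friction and masses are not known exactly. Their poses are not given: they have to be found in the camera images.
- kit_box: Fixed grey box, 160 deep (x) by 220 wide (y) by 80 high, walls 6; origin at the centre of its underside on the bench, yaw up to 0.25 rad. Lid hinged along its far (+x) upper edge; the post stands inside, at (-40, 55) in x, y of the box, and comes up through a 34 wide notch in the lid's near edge that is open towards the robot.
- post_top (a point): Top centre of the upright iron post: 16 in diameter, 147 above the bench (3 chamfer). The coil rests on a 28 diameter collar at 90 above the bench, so the post stands 12 out of the coil's top.
- coil: Loose ring: a copper winding on a black bobbin with end flanges, 54 outside diameter, 22 bore, 45 high, about 250 g (0.7 to 1.4 times). Origin at the centre of its underside, z along its bore. Starts on the post, underside 90 above the bench and 2 above the lid's top face, so grasp only its upper part. Must be lifted 57 or more to clear the post.
- tray: Fixed low open aluminium tray, 150 by 150 outside, 12 high, walls and floor 4 thick; origin at the centre of its underside, on the bench, yaw up to 0.3 rad either way. It stands to the left or the right of the box; the hotplate is on the other side. The loose iron core stands in its (+x, +y) corner, so the coil fits best a little towards (-x, -y) of the centre.
- lid (a joint): Lid angle in rad: 0 shut, grows as the near edge rises, 1.047 is 60 degrees, stop at 1.75. The lid weighs 350 g and a light spring closes it from any angle (2 to 3 N at the handle, along its arc, holds it; near 60 degrees that is mostly towards the hinge side (+x), since the handle is then almost above the hinge); no catch. Lid plate 8 thick, its underside 80 above the bench when shut.
- lid_hinge (a point): Middle of the lid's hinge line, at (80, 0, 80) in the box's frame; turns with the lid, axes as the box's when shut (x away from the lid's near edge, y along the hinge). The lid rises by a turn about +y.
- lid_handle (a point): Middle of the lid's steel bow handle: a round bar 10 in diameter, 90 long, parallel to the hinge (y), 35 above the lid's top face near its near edge. At (-155, -50, 43) from the hinge in the lid's own axes. Can be pinched from above with the fingers on its near and far sides; the round bar then turns in the grip as the lid rises.
- hotplate: Fixed bystander: white hotplate with a ceramic top, 150 by 150 by 63 high; origin at the centre of its underside.
- core: Loose bystander: plain iron rod 22 in diameter, 50 high, standing in the tray; origin at the centre of its underside.
- crucible_a: Loose bystander: small white porcelain crucible, 42 across, 36 high; origin under its centre.
- crucible_b: Loose bystander: a second crucible, as crucible_a.
- battery: Loose bystander: one round cell in a holder on a 75 by 40 board, 26 high; origin under its centre.
- dish: Loose bystander: flat lidded plastic dish, 66 across, 20 high; origin under its centre.
- reagent: Loose bystander: closed white jar, 60 across, 110 high; origin under its centre.
- beaker: Loose bystander: glass beaker, 66 across, 85 high; origin under its centre.
There are look-alikes about, which are no part of the job. What is shaped like the coil but turquoise is not meant.

How it is judged:
By the outcome, as a careful person would: the job done as asked, in the order asked, and still so for the second after the job is handed in, while the arm keeps its last pose, push and grip.
It also fails if it takes over 58 s, if anything falls off the work surface, if the arm or the gripper's body presses on something with over 40 N, if the wrist force passes 120 N, or if a joint passes its speed limit or range.

### The arm

A 6-joint arm with a two-finger parallel gripper is mounted at the origin on the work surface. World frame = base frame: x ahead of the robot, y to its left, z up, the work surface at z = 0. Lengths are in m, angles in rad, forces in N, time in s.
With the tool pointing down it reaches from about 0.325 to 0.9 m from the base axis. Payload 6.1 kg.
Tool frame: the origin (TCP) lies midway between the tips of the shut fingers; the grasp point (between the pads) lies 19 mm behind it; x points along the fingers, z is the direction in which the jaws open and shut, and the axes are right-handed (so a half turn about x gives the same grasp; the last joint's range is limited). The gripper opens to 85 mm and grips with 20 to 120 N. Pads are 22 mm wide; open, the fingers measure 114 mm over their backs; the gripper's body (76 mm by 85 mm) begins 54 mm behind the grasp point. The pads swing forward as they close: fully open they stand 13 mm farther back than shut.
Start: joints at [-1.257, 0.22, 1.526, -0, 1.395, -0.126], TCP at [0.266, -0.566, 0.231] pointing down, gripper open.
Joint ranges: [-2.98, 2.98], [-0.91, 2.08], [0.09, 2.57], [-1.24, 4.39], [0.2, 2.65], [-2.68, 2.68]. Speed limits (rad/s): [2.57, 2.57, 3.01, 3.14, 3.14, 3.14].

### API

Orientations are given as a unit quaternion [x, y, z, w].
In Python, from rig import r gives the robot as it stands. The module is installed in compiled form; this text tells all that it offers.
- The arm moves only by the shell command python3 -m creep 'ROWS' [FORCE]. ROWS is JSON, a list of rows, each a list of 7 numbers: the closure, from -1 (fully open) to 1 (shut), so that 0 is half open, then the shift along the tool's x, y, z in mm, then the turn, a rotation vector about the tool's x, y, z in units of 5 degrees (1.0 is 5 degrees). A call has 1 to 5 rows; each row is the pose to reach, as a shift and turn from the pose commanded when the call began, along the tool's axes at that moment; what a row does not reach only later rows make up. A row lasts 1/8 s, in which the tool goes at most 62.5 mm and 10.7 degrees, less where a joint would pass 70% of its speed; a pose out of reach is approached as far as the arm can. A call with a gripper value outside its range is refused whole. The fingers move at their own pace and stop on an object; FORCE is the grip in N (left out, the last holds). Time passes only in rows, so rows that repeat a pose let the fingers close. It gives the time, the measured TCP pose, the force and the opening at its end, in the units of the state.
- r.observe(): the state, without advancing time (a new reading comes with each control period).
- r.grab_frame(name): name is "scene" or "top"; returns the picture (400x640x3 uint8, red, green, blue); there is no depth.
- r.calibration(name): a dict with "fovy" (degrees; the focal length in pixels is half the picture's height over the tangent of half this angle, whatever the lens; pixels are square), "cx", "cy" (the principal point, pixels), "T" (4x4, takes a point from camera to world coordinates). Camera axes: x right, y down, z forward; pixel columns grow to the right and rows downward; lengths in m; the calibration is good to about 2 mm. A picture is of the moment at which its call begins. calibration takes no time and is no camera call.
- r.finish_job(): hands the job in, once; it reports no verdict.
The state is a dict: "clock": time; "joint_pos": joint angles; "qvel": joint speeds; "joint_efforts": joint torques, N m; "position": TCP position; "tool_rot": TCP orientation; "ft_force": force on the tool from outside, world axes, zero at the start; "wrist_torque": the same for the moment, N m; "gripper_width": finger opening in m.
Only numpy, scipy, OpenCV 4.12 (cv2) and the standard library are available. Lean on these libraries where they do the work, as an engineer would, in place of code of your own. Each camera call takes 0.05 s, during which the arm holds its last target.

## Working session

There is one attempt and no reset: what is moved stays moved. The work goes in short steps, Python scripts to look and compute and a shell command to move; the robot and the scene stay as the last step left them, time stands still between calls to the robot, and variables do not carry over. Pictures are saved under pics/ and viewed, and the job is handed in when it is done.

```bash
mkdir -p pics; ls; python3 - <<'E'
from rig import r
import cv2,json
s=r.observe();print(s)
for n in("scene","top"):
    cv2.imwrite(f"pics/{n}0.png",r.grab_frame(n)[:,:,::-1]);c=r.calibration(n);print(n,c)
E
```

```text
pics
{'clock': 0.0, 'joint_pos': array([-1.25712938e+00,  2.21244602e-01,  1.52763302e+00,  6.53785217e-06,
        1.39466105e+00, -1.26080086e-01]), 'qvel': array([ 3.69119109e-05, -1.90258302e-04, -8.04977933e-04, -8.01105499e-05,
       -8.39685025e-04, -1.23733764e-03]), 'joint_efforts': array([-1.69446732e-03, -4.96900892e+01, -3.89394093e+01, -2.39364945e-04,
        1.09369081e-02,  7.11130355e-06]), 'position': array([ 0.26589123, -0.56495405,  0.23017618]), 'tool_rot': array([ 0.37935015,  0.5975436 , -0.37846904,  0.59648663]), 'ft_force': array([ 0.04103026,  0.07922189, -1.23634543]), 'wrist_torque': array([-0.04348126, -0.00322699,  0.02357343]), 'gripper_width': 0.08558450457051041}
scene {'fovy': 51.97691622545314, 'cx': 315.655782232535, 'cy': 201.97458000874866, 'T': array([[ 0.77868237,  0.47256502, -0.4127179 ,  0.96843667],
       [ 0.62730235, -0.57373973,  0.52660657, -0.4888138 ],
       [ 0.01206319, -0.66895816, -0.74320216,  0.84852871],
       [ 0.        ,  0.        ,  0.        ,  1.        ]])}
top {'fovy': 54.35928731977369, 'cx': 320.1757386698777, 'cy': 194.92762920626538, 'T': array([[ 0.00854555, -0.99043079,  0.13774553,  0.4369291 ],
       [-0.99952727, -0.01252875, -0.02807609,  0.02691513],
       [ 0.0295332 , -0.13744048, -0.99006965,  1.16402597],
       [ 0.        ,  0.        ,  0.        ,  1.        ]])}
```

View pics/scene0.png

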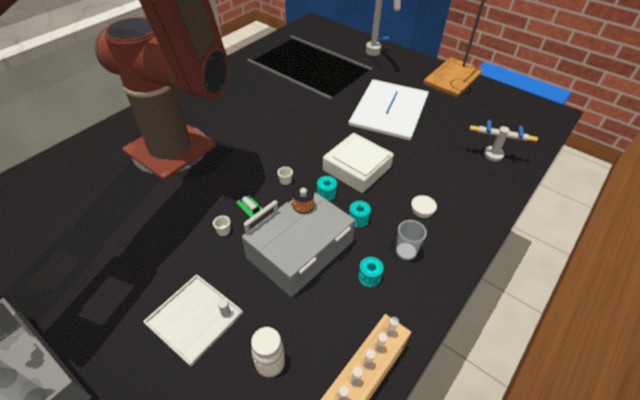

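View pics/top0.png

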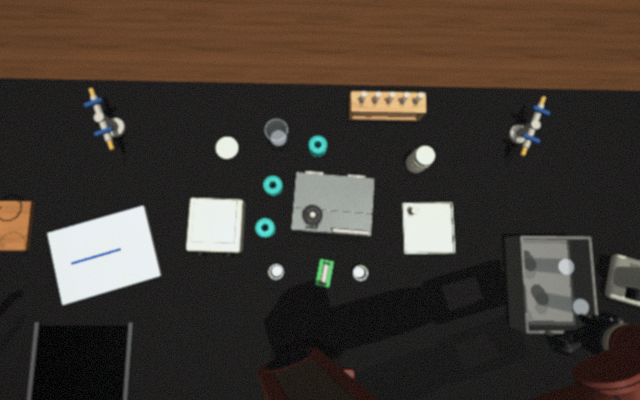

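Candidates for the coil: copper/black ring on the post at top (312,215) / scene (303,200). Turquoise look-alikes at top (265,228), (273,185), (318,146). I choose the copper one on the box; next a close crop.

```bash
python3 - <<'E'
import cv2,numpy as np
t=cv2.imread("pics/top0.png");s=cv2.imread("pics/scene0.png")
cv2.imwrite("pics/c1.png",cv2.resize(t[160:260,260:400],None,fx=5.7,fy=5.7,interpolation=cv2.INTER_CUBIC))
cv2.imwrite("pics/c2.png",cv2.resize(t[190:270,390:470],None,fx=7,fy=7,interpolation=cv2.INTER_CUBIC))
cv2.imwrite("pics/c3.png",cv2.resize(s[170:300,230:370],None,fx=4.5,fy=4.5,interpolation=cv2.INTER_CUBIC))
E
```

```text
(no output)
```

View pics/c1.png

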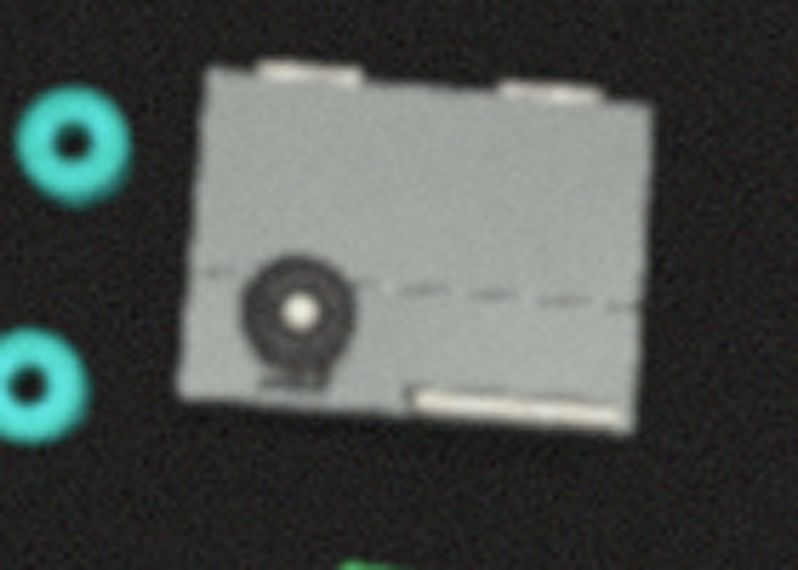

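View pics/c2.png

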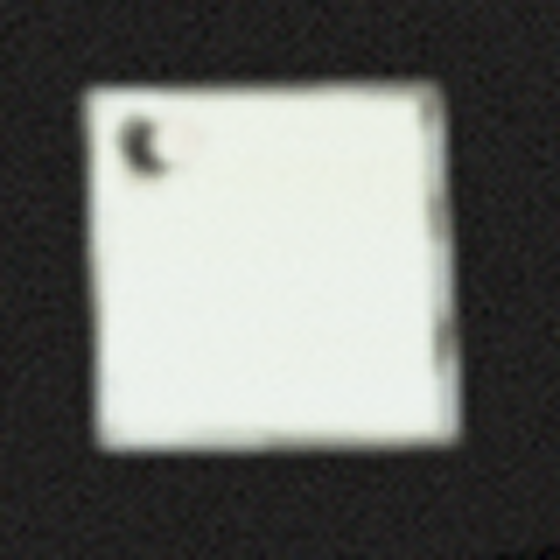

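View pics/c3.png

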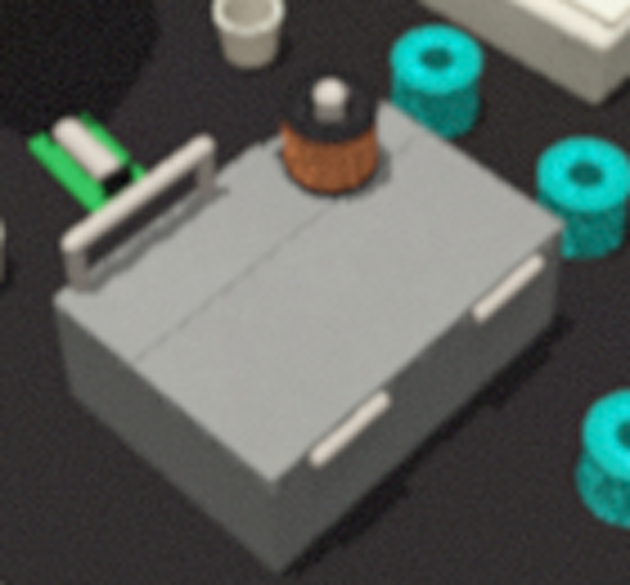

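The crop confirms it: the copper winding with the post through it is at c1 (300,312), and the turquoise rings are look-alikes. Handle bar is at c1 (415-620, 400-412), tray corners are visible in c2, and the core is in its upper-left corner.

```bash
cat > h.py <<'E'
import numpy as np
from rig import r
from scipy.spatial.transform import Rotation as R
def ray(n,u,v):
    c=r.calibration(n);f=200/np.tan(np.radians(c["fovy"]/2))
    d=c["T"][:3,:3]@np.array([(u-c["cx"])/f,(v-c["cy"])/f,1]);return c["T"][:3,3],d
def onz(n,u,v,z):
    o,d=ray(n,u,v);return o+d*(z-o[2])/d[2]
def crop(p,x0,y0,f): return ((p[0]+.5)/f-.5+x0,(p[1]+.5)/f-.5+y0)
def proj(n,P):
    c=r.calibration(n);f=200/np.tan(np.radians(c["fovy"]/2))
    q=np.linalg.inv(c["T"])@np.append(P,1);return q[:2]/q[2]*f+[c["cx"],c["cy"]]
E
python3 - <<'E'
from h import *
np.set_printoptions(precision=4,suppress=True)
A=lambda p,z:onz("top",*crop(p,260,160,5.7),z)
B=lambda p,z:onz("top",*crop(p,390,190,7),z)
C=lambda p,z:onz("scene",*crop(p,230,170,4.5),z)
print("post top",A((300,311),.147),C((331,86),.147))
print("coil ctr",A((299,314),.135))
co=[A(p,.088) for p in((208,68),(654,103),(632,433),(180,397))];print("box corners",np.array(co))
cs=[C(p,.088) for p in((562,228),(275,480),(58,298))];print("box sc (far-left?, ..)",np.array(cs))
print("handle top",A((415,400),.128),A((622,414),.128),C((70,240),.128),C((208,143),.128))
t=np.array([B(p,.012) for p in((84,88),(440,84),(462,442),(98,448))]);print("tray",t,t.mean(0)); print(np.linalg.norm(t-np.roll(t,1,0),axis=1))
print("core",B((180,145),.05))
c=np.array(co);print(np.linalg.norm(c-np.roll(c,1,0),axis=1),c.mean(0))
for a,b in((0,1),(3,2)):
    d=c[a]-c[b];print("yaw",np.arctan2(-d[0],d[1]))
for a,b in((0,3),(1,2)):
    d=c[a]-c[b];print("yaw",np.arctan2(d[1],d[0]))
E
```

```text
post top [0.5274 0.0185 0.147 ] [0.5295 0.0223 0.147 ]
coil ctr [0.527  0.0188 0.135 ]
box corners [[ 0.6522  0.0647  0.088 ]
 [ 0.6377 -0.1559  0.088 ]
 [ 0.4752 -0.1435  0.088 ]
 [ 0.4904  0.0754  0.088 ]]
box sc (far-left?, ..) [[ 0.6552  0.0633  0.088 ]
 [ 0.6392 -0.1507  0.088 ]
 [ 0.4815 -0.1398  0.088 ]]
handle top [ 0.4881 -0.0357  0.128 ] [ 0.4825 -0.1325  0.128 ] [ 0.4856 -0.1288  0.128 ] [ 0.4945 -0.0366  0.128 ]
tray [[ 0.5785 -0.2501  0.012 ]
 [ 0.5821 -0.4043  0.012 ]
 [ 0.4298 -0.4078  0.012 ]
 [ 0.426  -0.2529  0.012 ]] [ 0.5041 -0.3287  0.012 ]
[0.1525 0.1542 0.1523 0.1549]
core [ 0.5505 -0.2804  0.05  ]
[0.1622 0.221  0.163  0.2194] [ 0.5638 -0.0398  0.088 ]
yaw -0.06534547749776276
yaw -0.06932593612998574
yaw -0.06625874010483278
yaw -0.0763414954102179
```

Measurements agree with the known sizes (box 162x220, yaw -0.07, post within 4 mm across both cameras, predicted post from the box within 1 mm). Next, the tool axes and the offsets.

```bash
cat >> h.py <<'E'
np.set_printoptions(precision=4,suppress=True)
def goal(P,yaw,tilt=0):
    """tool shift mm & turn(5deg) to reach TCP P with tool down, jaw (tool z) along +-x of frame yaw"""
    s=r.observe();M=R.from_quat(s["tool_rot"])
    best=None
    for k in(0,np.pi):
        # tool x down, z along horizontal dir
        z=np.array([np.cos(yaw+k),np.sin(yaw+k),0]);x=np.array([0,0,-1.]);
        G=np.stack([x,np.cross(z,x),z],1)
        G=R.from_rotvec(tilt*np.array([-np.sin(yaw),np.cos(yaw),0]))*R.from_matrix(G)
        w=(M.inv()*G).as_rotvec()
        if best is None or np.linalg.norm(w)<np.linalg.norm(best): best=w
        
    return M.inv().apply(np.array(P)-s["position"])*1000, np.degrees(best)/5
def st():
    s=r.observe();print("t",s["clock"],"pos",s["position"],"F",s["ft_force"],"w",s["gripper_width"],"q",s["joint_pos"]);print(R.from_quat(s["tool_rot"]).as_matrix())
E
python3 - <<'E'
from h import *
st();print(goal((.528,.0195,.24),-.068))
print(goal((.528,.0195,.102),-.068))
E
```

```text
t 0.1 pos [ 0.2659 -0.565   0.2303] F [-0.1179  0.5788  0.1789] w 0.08561539674356206 q [-1.2571  0.2211  1.5275 -0.      1.3947 -0.1261]
[[-0.0006  0.9048  0.4258]
 [ 0.0017  0.4258 -0.9048]
 [-1.      0.0002 -0.0017]]
(array([  -8.8679,  485.9922, -417.3118]), array([-12.181 ,  -0.0169,  -0.0127]))
(array([ 129.1319,  485.9654, -417.0704]), array([-12.181 ,  -0.0169,  -0.0127]))
```

```bash
python3 -m creep '[[-1,-6,40,-34,-2,0,0],[-1,-12,80,-68,-4,0,0],[-1,-18,120,-102,-6,0,0],[-1,-24,160,-136,-8,0,0],[-1,-30,200,-170,-10,0,0]]' 30; python3 - <<'E'
from h import *
st();print(goal((.528,.0195,.24),-.068))
E
```

```text
clock: 0.72
position: [0.375, -0.3248, 0.2611]
tool_rot: [0.089, 0.702, -0.089, 0.701]
ft_force: [1.0, -0.0, -0.3]
gripper_width: 0.0853
t 0.725 pos [ 0.375  -0.3248  0.2611] F [ 0.9673 -0.0448 -0.3161] w 0.08526900450254589 q [-0.873  -0.1116  1.8164  0.0002  1.4373 -0.6201]
[[-0.0002  0.2502  0.9682]
 [ 0.0005  0.9682 -0.2502]
 [-1.      0.0005 -0.0003]]
(array([ 21.2542, 371.5878,  62.0348]), array([-2.1189, -0.0031, -0.0055]))
```

```bash
python3 -m creep '[[-1,4,60,10,-1,0,0],[-1,8,120,20,-2,0,0],[-1,12,180,30,-2,0,0],[-1,16,240,40,-2,0,0],[-1,20,300,50,-2,0,0]]'; python3 -m creep '[[-1,0,35,0,0,0,0],[-1,0,60,0,0,0,0],[-1,0,60,0,0,0,0]]'; python3 - <<'E'
from h import *
st();print(goal((.528,.0195,.16),-.068))
E
```

```text
clock: 1.35
position: [0.5, -0.0473, 0.241]
tool_rot: [0.03, 0.706, -0.03, 0.707]
ft_force: [0.9, -0.3, -0.1]
gripper_width: 0.0852
clock: 1.72
position: [0.5044, 0.012, 0.2408]
tool_rot: [0.029, 0.707, -0.028, 0.706]
ft_force: [-0.6, -0.2, -0.3]
gripper_width: 0.0856
t 1.725 pos [0.5044 0.012  0.2408] F [-0.6316 -0.2455 -0.3423] w 0.08556832697605622 q [-0.1327 -0.0768  1.8223  0.0001  1.3971 -0.0519]
[[-0.001   0.0807  0.9967]
 [ 0.0003  0.9967 -0.0807]
 [-1.      0.0002 -0.001 ]]
(array([80.7855,  9.3379, 23.0272]), array([-0.147 , -0.0111, -0.0022]))
```

```bash
python3 -m creep '[[-1,25,9,23,-0.15,0,0],[-1,60,9,23,-0.15,0,0],[-1,80,9,23,-0.15,0,0],[-1,80,9,23,-0.15,0,0]]'; python3 - <<'E'
from h import *
import cv2
st();print(goal((.528,.0195,.102),-.068))
for n in("scene","top"):cv2.imwrite(f"pics/{n}1.png",r.grab_frame(n)[:,:,::-1])
s=cv2.imread("pics/scene1.png");t=cv2.imread("pics/top1.png")
cv2.imwrite("pics/d1.png",np.hstack([cv2.resize(s[130:260,240:370],(390,390),interpolation=2),cv2.resize(t[155:285,260:390],(390,390),interpolation=2)]))
E
```

```text
clock: 2.22
position: [0.5267, 0.0167, 0.1592]
tool_rot: [0.025, 0.708, -0.025, 0.705]
ft_force: [0.2, 0.5, 0.0]
gripper_width: 0.0851
t 2.225 pos [0.5267 0.0167 0.1592] F [0.1647 0.4788 0.0284] w 0.0851311825158416 q [-0.1179  0.0543  1.8504 -0.0004  1.2414 -0.046 ]
[[-0.0046  0.0716  0.9974]
 [ 0.0002  0.9974 -0.0716]
 [-1.     -0.0002 -0.0046]]
(array([57.1444,  2.9413,  1.355 ]), array([-0.0422, -0.0524,  0.0018]))
```

View pics/d1.png

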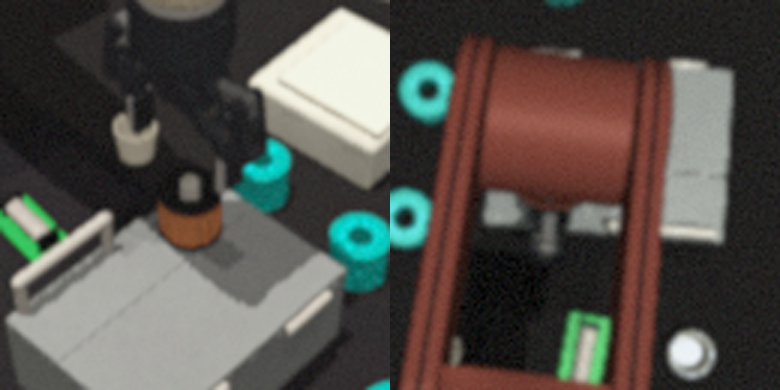

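The scene view shows the fingers straddling the coil, on its near and far sides, clear of the handle. Descending.

```bash
python3 -m creep '[[-1,20,3,1,0,-0.05,0],[-1,40,3,1,0,-0.05,0],[-1,54,3,1,0,-0.05,0],[-1,57,3,1,0,-0.05,0],[-1,57,3,1,0,-0.05,0]]'; python3 -m creep '[[0,0,0,0,0,0,0],[0.2,0,0,0,0,0,0],[0.4,0,0,0,0,0,0],[0.6,0,0,0,0,0,0],[1,0,0,0,0,0,0]]' 40;python3 -m creep '[[1,0,0,0,0,0,0],[1,0,0,0,0,0,0],[1,0,0,0,0,0,0]]'; python3 - <<'E'
from h import *
import cv2
st()
s=r.grab_frame("scene")[:,:,::-1]
cv2.imwrite("pics/d2.png",cv2.resize(s[130:260,240:370],(520,520),interpolation=2))
E
```

```text
clock: 2.95
position: [0.53, 0.0203, 0.1049]
tool_rot: [0.025, 0.705, -0.025, 0.708]
ft_force: [-0.1, -0.6, -0.5]
gripper_width: 0.0856
clock: 3.58
position: [0.5301, 0.0204, 0.1054]
tool_rot: [0.025, 0.705, -0.025, 0.709]
ft_force: [-1.8, -0.8, 4.8]
gripper_width: 0.0538
clock: 3.95
position: [0.5301, 0.0204, 0.1054]
tool_rot: [0.025, 0.705, -0.025, 0.709]
ft_force: [-2.4, 0.1, 5.6]
gripper_width: 0.0537
t 3.95 pos [0.5301 0.0204 0.1054] F [-2.3881  0.1464  5.6287] w 0.053655098983036144 q [-0.1102  0.1203  1.8899  0.0001  1.1259 -0.0397]
[[ 0.0055  0.0705  0.9975]
 [-0.0005  0.9975 -0.0705]
 [-1.     -0.0001  0.0055]]
```

View pics/d2.png

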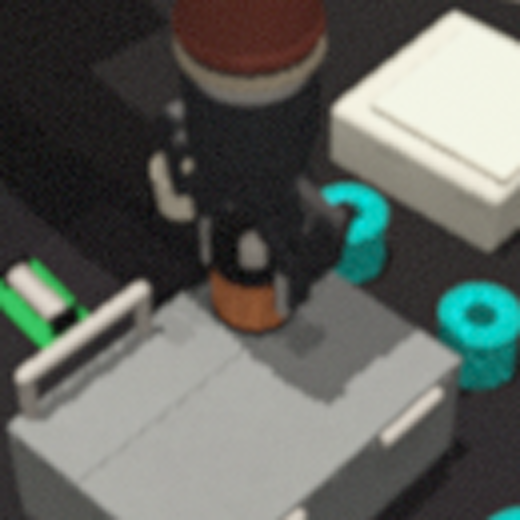

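Gripped at 53.7 mm (coil is 54). Lifting straight up.

```bash
python3 -m creep '[[1,-10,0,0,0,0,0],[1,-25,0,0,0,0,0],[1,-40,0,0,0,0,0],[1,-55,0,0,0,0,0],[1,-70,0,0,0,0,0]]' 45;python3 -m creep '[[1,-15,0,0,0,0,0],[1,-30,0,0,0,0,0],[1,-40,0,0,0,0,0],[1,-40,0,0,0,0,0]]'; python3 - <<'E'
from h import *
import cv2
st()
s=r.grab_frame("scene")[:,:,::-1]
cv2.imwrite("pics/d3.png",cv2.resize(s[100:260,230:390],(560,560),interpolation=2))
print(goal((.487,-.344,.24),0.02)); print(goal((.487,-.344,.24),-.066))
E
```

```text
clock: 4.62
position: [0.5294, 0.0205, 0.1756]
tool_rot: [0.025, 0.705, -0.025, 0.708]
ft_force: [-0.3, 0.2, -4.0]
gripper_width: 0.0533
clock: 5.12
position: [0.5297, 0.0204, 0.2154]
tool_rot: [0.025, 0.704, -0.025, 0.709]
ft_force: [0.4, 0.2, -4.0]
gripper_width: 0.0532
t 5.125 pos [0.5297 0.0204 0.2154] F [ 0.4248  0.2324 -4.0351] w 0.05319191753492742 q [-0.1104 -0.      1.7961  0.0002  1.3393 -0.0397]
[[ 0.0061  0.0707  0.9975]
 [-0.0005  0.9975 -0.0707]
 [-1.     -0.0001  0.0061]]
(array([ -25.6015, -366.5593,  -16.2111]), array([-1.0392,  0.0542,  0.0027]))
(array([ -25.6015, -366.5593,  -16.2111]), array([-0.0537,  0.0543,  0.0004]))
```

View pics/d3.png

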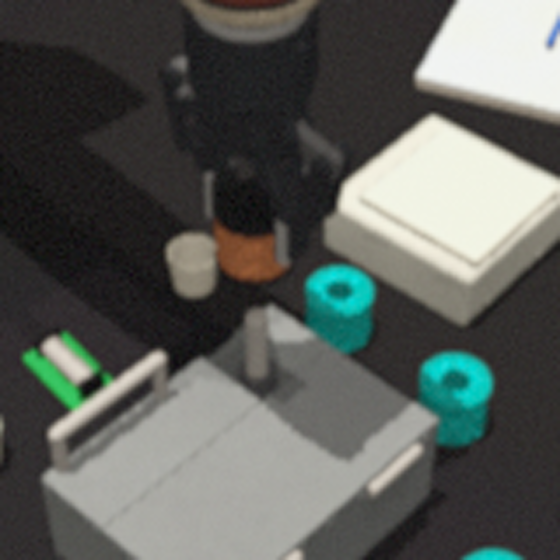

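```bash
python3 -m creep '[[1,-5,-25,-1,0,0,0],[1,-15,-70,-3,0,0,0],[1,-20,-120,-6,0,0,0],[1,-20,-170,-8,0,0,0],[1,-20,-220,-10,0,0,0]]';python3 -m creep '[[1,0,-50,-2,0,0,0],[1,0,-95,-4,0,0,0],[1,0,-130,-5,0,0,0],[1,0,-146,-6,0,0,0],[1,0,-146,-6,0,0,0]]'; python3 - <<'E'
from h import *
import cv2
st()
s=r.grab_frame("scene")[:,:,::-1]
cv2.imwrite("pics/d4.png",cv2.resize(s[180:380,120:320],(600,600),interpolation=2))
print(goal((.487,-.344,.0204),-.066))
E
```

```text
clock: 5.8
position: [0.5028, -0.1995, 0.2334]
tool_rot: [0.025, 0.705, -0.025, 0.708]
ft_force: [0.6, -0.5, -4.1]
gripper_width: 0.0535
clock: 6.42
position: [0.4867, -0.3436, 0.2332]
tool_rot: [0.026, 0.706, -0.025, 0.708]
ft_force: [-0.0, 0.6, -4.3]
gripper_width: 0.0535
t 6.425 pos [ 0.4867 -0.3436  0.2332] F [-0.0379  0.5852 -4.3491] w 0.05346728403976667 q [-0.7488  0.1483  1.6051  0.0031  1.3865 -0.6772]
[[ 0.0032  0.0721  0.9974]
 [ 0.0012  0.9974 -0.0721]
 [-1.      0.0014  0.0031]]
(array([213.0812,  -1.6423,  -0.6598]), array([-0.0582,  0.0395, -0.0177]))
```

View pics/d4.png

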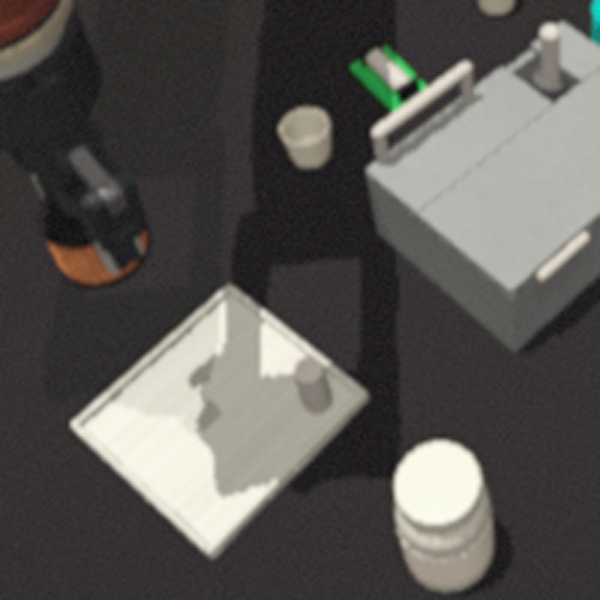

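The coil hangs upright over the tray at crop (97,250). The core is at (313,385). I'll cross-check the tray with this camera, then descend.

```bash
python3 - <<'E'
from h import *
t=np.array([onz("scene",*crop(p,120,180,3),.012) for p in((230,285),(370,398),(212,557),(71,425))]);print(t,t.mean(0))
E
python3 -m creep '[[1,30,0,0,0,0,0],[1,75,0,0,0,0,0],[1,120,0,0,0,0,0],[1,155,0,0,0,0,0],[1,180,0,0,0,0,0]]'; python3 -m creep '[[1,10,0,0,0,0,0],[1,18,0,0,0,0,0],[1,24,0,0,0,0,0],[1,24,0,0,0,0,0]]'
python3 - <<'E'
from h import *
import cv2
st()
s=r.grab_frame("scene")[:,:,::-1]
cv2.imwrite("pics/d5.png",cv2.resize(s[240:380,120:260],(560,560),interpolation=2))
E
```

```text
[[ 0.4314 -0.2544  0.012 ]
 [ 0.5856 -0.2527  0.012 ]
 [ 0.5867 -0.4009  0.012 ]
 [ 0.4341 -0.4035  0.012 ]] [ 0.5094 -0.3278  0.012 ]
clock: 7.1
position: [0.4877, -0.3408, 0.0522]
tool_rot: [0.025, 0.706, -0.024, 0.708]
ft_force: [0.1, -0.6, -3.5]
gripper_width: 0.0533
clock: 7.6
position: [0.4883, -0.3436, 0.0306]
tool_rot: [0.025, 0.705, -0.025, 0.708]
ft_force: [0.2, 0.1, -2.7]
gripper_width: 0.0535
t 7.6 pos [ 0.4883 -0.3436  0.0306] F [ 0.2256  0.1324 -2.6763] w 0.05348594403269376 q [-0.7467  0.3733  1.7451  0.0032  1.0194 -0.6778]
[[ 0.0047  0.0706  0.9975]
 [-0.0006  0.9975 -0.0706]
 [-1.     -0.0002  0.0047]]
```

View pics/d5.png

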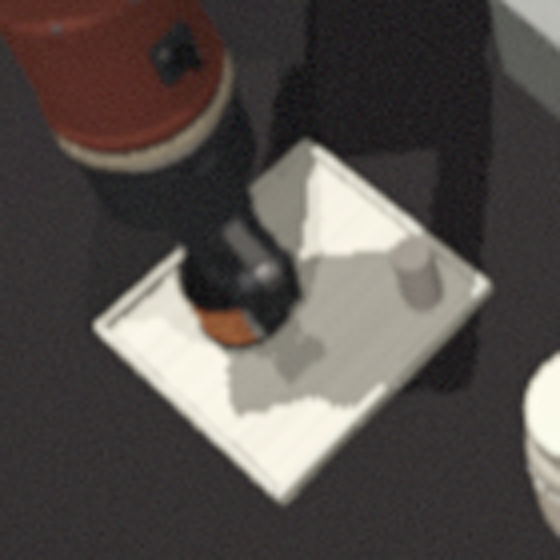

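The coil is inside the walls and well clear of the core. Descending the last ~11 mm.

```bash
python3 -m creep '[[1,3,0,0,0,0,0],[1,6,0,0,0,0,0],[1,8,0,0,0,0,0],[1,8,0,0,0,0,0]]'; python3 -m creep '[[1,1,0,0,0,0,0],[1,2,0,0,0,0,0],[1,2,0,0,0,0,0]]'; python3 -c "
from h import *;st()"
```

```text
clock: 8.15
position: [0.4879, -0.3433, 0.0219]
tool_rot: [0.025, 0.705, -0.025, 0.708]
ft_force: [-0.2, 0.2, -2.5]
gripper_width: 0.053
clock: 8.52
position: [0.4881, -0.3434, 0.0201]
tool_rot: [0.025, 0.705, -0.025, 0.708]
ft_force: [-0.1, 0.5, -2.6]
gripper_width: 0.0533
t 8.525 pos [ 0.4881 -0.3434  0.0201] F [-0.0672  0.4984 -2.5719] w 0.05329140923926782 q [-0.7468  0.3892  1.7475  0.0033  1.0017 -0.6779]
[[ 0.0042  0.0707  0.9975]
 [-0.0001  0.9975 -0.0707]
 [-1.      0.0002  0.0042]]
```

```bash
python3 -m creep '[[1,0.5,0,0,0,0,0],[1,1,0,0,0,0,0],[1,1,0,0,0,0,0]]';python3 -m creep '[[1,0.5,0,0,0,0,0],[1,1,0,0,0,0,0],[1,1,0,0,0,0,0]]'
```

```text
clock: 8.9
position: [0.4882, -0.3436, 0.0196]
tool_rot: [0.025, 0.705, -0.025, 0.708]
ft_force: [-1.2, 0.8, 0.5]
gripper_width: 0.0537
clock: 9.28
position: [0.4882, -0.3435, 0.0195]
tool_rot: [0.025, 0.705, -0.025, 0.708]
ft_force: [-4.3, 3.8, 8.2]
gripper_width: 0.0537
```

Contact (8 N upward). Release.

```bash
python3 -m creep '[[-0.3,-0.5,0,0,0,0,0],[-0.5,-0.5,0,0,0,0,0],[-0.7,-0.5,0,0,0,0,0],[-0.9,-0.5,0,0,0,0,0],[-0.9,-0.5,0,0,0,0,0]]'; python3 -m creep '[[-0.9,-15,0,0,0,0,0],[-0.9,-40,0,0,0,0,0],[-0.9,-80,0,0,0,0,0],[-0.9,-125,0,0,0,0,0],[-0.9,-170,0,0,0,0,0]]'
python3 - <<'E'
from h import *
import cv2
st()
s=r.grab_frame("scene")[:,:,::-1]
cv2.imwrite("pics/d6.png",cv2.resize(s[240:380,120:260],(560,560),interpolation=2))
print(goal((.487,-.083,.2),-.068))
E
```

```text
clock: 9.9
position: [0.4881, -0.3435, 0.0186]
tool_rot: [0.025, 0.705, -0.025, 0.708]
ft_force: [-0.2, 0.4, -0.3]
gripper_width: 0.0814
clock: 10.52
position: [0.4874, -0.3434, 0.1914]
tool_rot: [0.025, 0.705, -0.025, 0.709]
ft_force: [0.8, -0.3, 0.2]
gripper_width: 0.0811
t 10.525 pos [ 0.4874 -0.3434  0.1914] F [ 0.8269 -0.3475  0.2169] w 0.08114454876475269 q [-0.7476  0.1792  1.6505  0.0029  1.3074 -0.6776]
[[ 0.0052  0.0706  0.9975]
 [-0.0011  0.9975 -0.0706]
 [-1.     -0.0007  0.0053]]
(array([ -3.1303, 261.967 , -21.6261]), array([-0.0289,  0.1538,  0.0835]))
```

View pics/d6.png

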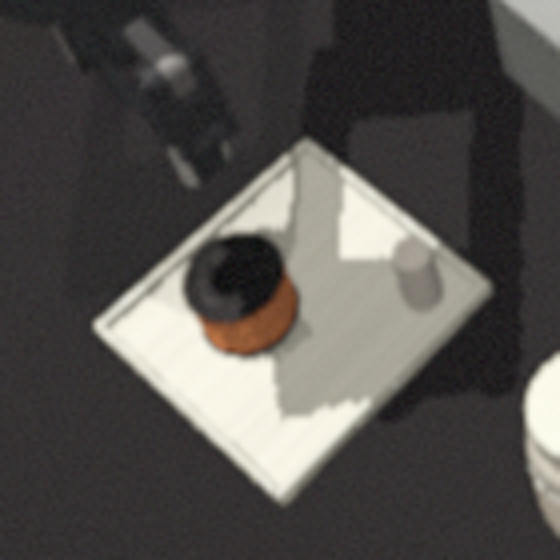

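The coil stands flat on its end in the tray at crop (245,295), and the core is undisturbed. Now the handle.

```bash
python3 -m creep '[[-0.9,-5,40,-1,0,0.05,0],[-0.8,-8,95,-6,0,0.1,0.05],[-0.7,-8,150,-11,0,0.15,0.08],[-0.6,-5,205,-16,0,0.15,0.08],[-0.5,-3,250,-19,0,0.15,0.08]]'; python3 -m creep '[[-0.4,0,12,-1,0,0,0],[-0.4,0,12,-1,0,0,0],[-0.4,0,12,-1,0,0,0]]'
python3 - <<'E'
from h import *
import cv2
st()
s=r.grab_frame("scene")[:,:,::-1]
cv2.imwrite("pics/d7.png",cv2.resize(s[140:300,200:360],(560,560),interpolation=2))
print(goal((.489,-.083,.105),-.068))
E
```

```text
clock: 11.2
position: [0.486, -0.0908, 0.1926]
tool_rot: [0.027, 0.709, -0.022, 0.704]
ft_force: [0.2, 0.3, 0.1]
gripper_width: 0.0641
clock: 11.58
position: [0.4862, -0.0819, 0.1922]
tool_rot: [0.028, 0.709, -0.023, 0.704]
ft_force: [0.2, -0.2, 0.2]
gripper_width: 0.0598
t 11.575 pos [ 0.4862 -0.0819  0.1922] F [ 0.1986 -0.1594  0.173 ] w 0.05979172092132061 q [-0.3297 -0.0595  1.899   0.0042  1.3114 -0.2592]
[[-0.0075  0.0716  0.9974]
 [ 0.0069  0.9974 -0.0716]
 [-0.9999  0.0063 -0.008 ]]
(array([86.9895, -1.3326,  3.6269]), array([-0.0478, -0.0946, -0.0743]))
```

View pics/d7.png

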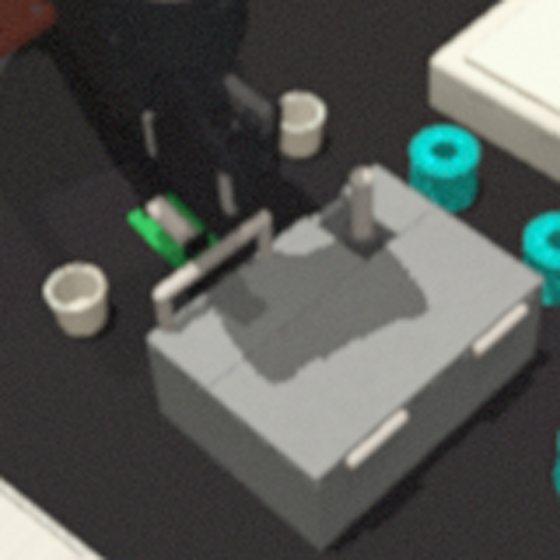

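```bash
python3 -m creep '[[-0.4,25,-1,4,0,-0.1,-0.07],[-0.4,50,-1,4,0,-0.1,-0.07],[-0.4,72,-1,4,0,-0.1,-0.07],[-0.3,84,-1,4,0,-0.1,-0.07],[-0.1,86,-1,4,0,-0.1,-0.07]]'; python3 - <<'E'
from h import *
import cv2
st()
s=r.grab_frame("scene")[:,:,::-1]
cv2.imwrite("pics/d8.png",cv2.resize(s[160:280,220:340],(600,600),interpolation=2))
E
```

```text
clock: 12.25
position: [0.4887, -0.0818, 0.1051]
tool_rot: [0.026, 0.707, -0.025, 0.706]
ft_force: [-0.5, -0.4, 0.2]
gripper_width: 0.047
t 12.25 pos [ 0.4887 -0.0818  0.1051] F [-0.4737 -0.4244  0.1908] w 0.04699109416076137 q [-0.3257  0.0441  1.9723  0.0009  1.1268 -0.2544]
[[-0.0013  0.0717  0.9974]
 [ 0.0013  0.9974 -0.0717]
 [-1.      0.0012 -0.0014]]
```

View pics/d8.png

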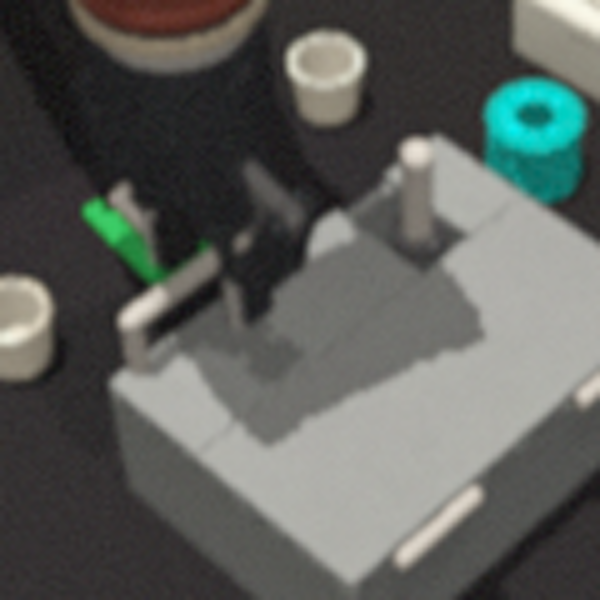

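The bar lies between the fingers. Closing.

```bash
python3 -m creep '[[0.2,0,0,0,0,0,0],[0.5,0,0,0,0,0,0],[0.8,0,0,0,0,0,0],[1,0,0,0,0,0,0],[1,0,0,0,0,0,0]]' 30;python3 -m creep '[[1,0,0,0,0,0,0],[1,0,0,0,0,0,0]]'; python3 - <<'E'
from h import *
st()
# arc offsets in tool axes (mm) with tool down: dz_up -> -x ; dx -> +z
for a in (10,20,30,40,50,60,61,62,63):
    t=np.radians(a);x,z=-155,43
    print(a,"toolx",-((-x*np.sin(t)+z*np.cos(t))-z),"toolz",x*np.cos(t)+z*np.sin(t)-x)
E
```

```text
clock: 12.92
position: [0.487, -0.0812, 0.1055]
tool_rot: [0.025, 0.708, -0.025, 0.705]
ft_force: [-8.3, -0.4, 5.1]
gripper_width: 0.0087
clock: 13.18
position: [0.487, -0.0812, 0.1055]
tool_rot: [0.025, 0.708, -0.025, 0.705]
ft_force: [-9.1, -0.9, 4.2]
gripper_width: 0.009
t 13.175 pos [ 0.487  -0.0812  0.1055] F [-9.0538 -0.9174  4.2171] w 0.008987303066722784 q [-0.3247  0.042   1.9737 -0.0007  1.1308 -0.2542]
[[-0.0048  0.0702  0.9975]
 [ 0.001   0.9975 -0.0702]
 [-1.      0.0006 -0.0048]]
10 toolx -26.26220091789915 toolz 9.821669922785759
20 toolx -50.41990490927272 toolz 24.054509941187945
30 toolx -71.73909236273084 toolz 42.26606241341199
40 toolx -89.57199055552962 toolz 63.90297853307959
50 toolx -103.37675589996277 toolz 88.30783155270245
60 toolx -112.73393758658798 toolz 114.73909236273084
61 toolx -113.41286827719884 toolz 117.46315626881176
62 toolx -114.04415409292696 toolz 120.19865426112077
63 toolx -114.6276027379975 toolz 122.94475308047006
```

```bash
python3 -m creep '[[1,-10.7,0,1.4,0,0,0],[1,-21.2,0,5.5,0,0,0],[1,-31.3,0,10.3,0,0,0],[1,-41,0,16,0,0,0],[1,-50.4,0,22,0,0,0]]' 35; python3 - <<'E'
from h import *
import cv2
st()
s=r.grab_frame("scene")[:,:,::-1]
cv2.imwrite("pics/d9.png",cv2.resize(s[130:290,200:360],(560,560),interpolation=2))
E
```

```text
clock: 13.8
position: [0.5096, -0.0828, 0.1565]
tool_rot: [0.025, 0.708, -0.025, 0.705]
ft_force: [-9.5, -2.8, 1.3]
gripper_width: 0.0087
t 13.8 pos [ 0.5096 -0.0828  0.1565] F [-9.4868 -2.768   1.3331] w 0.008699803873332912 q [-0.3138  0.0315  1.8793 -0.0003  1.2353 -0.2432]
[[-0.0044  0.0704  0.9975]
 [ 0.0012  0.9975 -0.0704]
 [-1.      0.0009 -0.0045]]
```

View pics/d9.png

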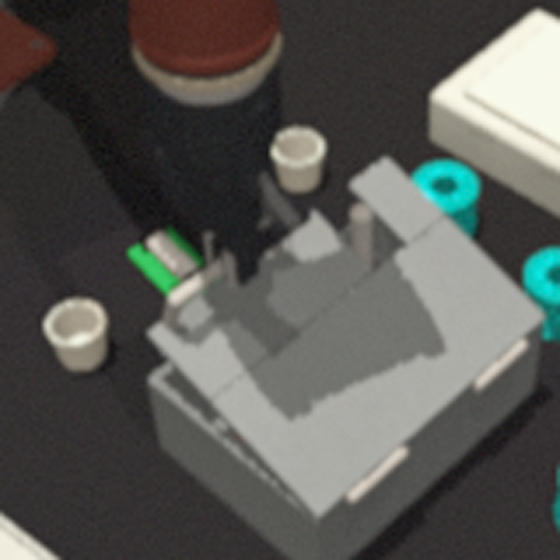

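```bash
python3 -m creep '[[1,-9,0,6,0,0,0],[1,-17.3,0,13.2,0,0,0],[1,-25.2,0,21.2,0,0,0],[1,-32.5,0,29.8,0,0,0],[1,-39.2,0,38.8,0,0,0]]'; python3 -c "
from h import *;st()"
```

```text
clock: 14.48
position: [0.5485, -0.0856, 0.1978]
tool_rot: [0.025, 0.708, -0.025, 0.705]
ft_force: [-14.9, -0.1, 11.9]
gripper_width: 0.0086
t 14.475 pos [ 0.5485 -0.0856  0.1978] F [-14.939   -0.1336  11.8806] w 0.008592199852135461 q [-0.2967  0.0836  1.7435 -0.0004  1.3186 -0.2262]
[[-0.004   0.0703  0.9975]
 [ 0.0009  0.9975 -0.0703]
 [-1.      0.0006 -0.0041]]
```

```bash
python3 -m creep '[[1,-1.5,0,-1,0,0,0],[1,-2.5,0,-1.7,0,0,0]]'; python3 - <<'E'
from h import *
import cv2
st()
s=r.grab_frame("scene")[:,:,::-1]
cv2.imwrite("pics/d10.png",cv2.resize(s[120:260,220:360],(600,600),interpolation=2))
E
```

```text
clock: 14.72
position: [0.5486, -0.0856, 0.1979]
tool_rot: [0.025, 0.706, -0.025, 0.707]
ft_force: [1.1, -0.7, -7.8]
gripper_width: 0.0082
t 14.725 pos [ 0.5486 -0.0856  0.1979] F [ 1.1499 -0.6775 -7.8203] w 0.008191596465577305 q [-0.2974  0.0797  1.7476  0.0011  1.3133 -0.227 ]
[[ 0.0013  0.0706  0.9975]
 [ 0.0007  0.9975 -0.0706]
 [-1.      0.0008  0.0012]]
```

View pics/d10.png

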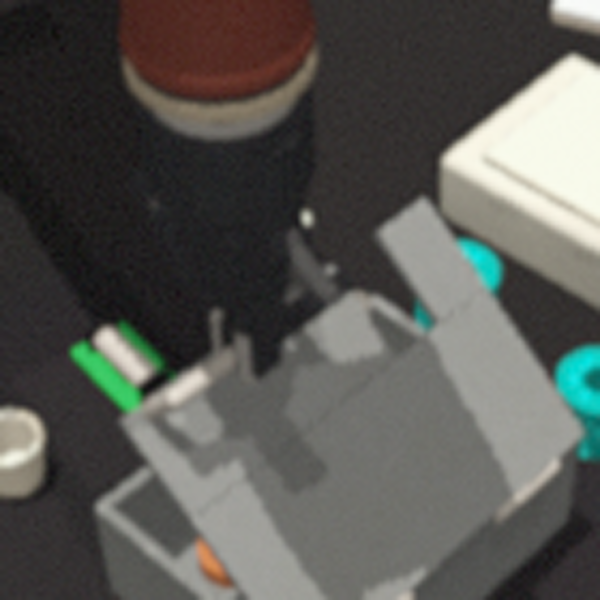

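```bash
cat >> h.py <<'E'
YAW=-.068;BC=np.array([.5655,-.0380,0])
def lidpt(p,a):
    q=R.from_rotvec([0,a,0]).apply(np.array(p,float))/1000+[.08,0,.08]
    return R.from_rotvec([0,0,YAW]).apply(q)+BC
E
python3 - <<'E'
from h import *
print("shut pred",proj("scene",lidpt((-160,-110,8),0)),"seen",crop((58,298),230,170,4.5))
print("seen",crop((123,420),220,120,600/140))
for a in range(34,46,2):
    t=np.radians(a);print(a,proj("scene",lidpt((-160,-110,8),t)),proj("scene",lidpt((-160,-110,0),t)),"handle",lidpt((-155,-50,43),t))
E
```

```text
shut pred [240.7111 235.7866] seen (242.5, 235.83333333333331)
seen (248.31666666666666, 217.61666666666667)
34 [245.3636 218.759 ] [244.3454 219.6334] handle [ 0.5377 -0.0862  0.2023]
36 [246.1922 218.2829] [245.0823 219.061 ] handle [ 0.542  -0.0865  0.2059]
38 [247.0844 217.8772] [245.8828 218.5562] handle [ 0.5465 -0.0868  0.2093]
40 [248.0401 217.5434] [246.7468 218.1209] handle [ 0.551  -0.0871  0.2126]
42 [249.059  217.2833] [247.6742 217.7568] handle [ 0.5557 -0.0874  0.2157]
44 [250.1409 217.0984] [248.6649 217.4656] handle [ 0.5605 -0.0878  0.2186]
```

The bar has rolled about 4.5 mm toward the fingertips (expected from turning in the grip), so I'll tilt the tool along with the lid for the rest. Lid is now ≈39°, consistent between tool x and the image corner.

```bash
python3 - <<'E'
from h import *
def tcp(a,a0,x=-155,z=43,L=13):
    t=np.radians(a);f=np.radians(a-a0)
    return np.array([x*np.cos(t)+z*np.sin(t)-L*np.sin(f),-x*np.sin(t)+z*np.cos(t)-L*np.cos(f)])
for a in (41,43,45,47,49): d=tcp(a,39)-tcp(39,39);print(a,-d[1],d[0],(a-39)/5)
E
```

```text
41 -3.1876437364850574 4.173707065617094 0.4
43 -6.2276853705593425 8.456118783729863 0.8
45 -9.116421079774312 12.842017695314638 1.2
47 -11.850331384643908 17.326060258143684 1.6
49 -14.426085436588238 21.902783357067946 2.0
```

```bash
python3 -m creep '[[1,-3.2,0,4.2,0,0.4,0],[1,-6.2,0,8.5,0,0.8,0],[1,-9.1,0,12.8,0,1.2,0],[1,-11.9,0,17.3,0,1.6,0],[1,-14.4,0,21.9,0,2,0]]' 35; python3 - <<'E'
from h import *
st()
s=r.observe();M=R.from_quat(s["tool_rot"]).as_matrix()
b=s["position"]-M[:,0]*.013
l=R.from_rotvec([0,0,-YAW]).apply(b-BC)-[.08,0,.08];print("bar rel hinge",l,"radius",np.hypot(l[0],l[2]),"angle",np.degrees(np.arctan2(l[2],-l[0])-np.arctan2(43,155)))
E
```

```text
clock: 15.4
position: [0.5697, -0.0871, 0.212]
tool_rot: [0.027, 0.766, -0.022, 0.642]
ft_force: [-2.0, -0.7, -0.5]
gripper_width: 0.0086
t 15.4 pos [ 0.5697 -0.0871  0.212 ] F [-1.9798 -0.7499 -0.5328] w 0.008551050193112109 q [-0.2689  0.2607  1.5252 -0.0336  1.5292 -0.1938]
[[-0.1753  0.0708  0.982 ]
 [ 0.0134  0.9975 -0.0695]
 [-0.9844  0.001  -0.1758]]
bar rel hinge [-0.0702 -0.0487  0.1448] radius 0.16089365111971066 angle 48.63197258354283
```

Radius matches at 160.9 mm, force is about 2 N, and the angle is 48.6°. Next, the rest of the arc.

```bash
python3 - <<'E'
from h import *
def tcp(a,a0,x=-155,z=43,L=13):
    t=np.radians(a);f=np.radians(a-a0)
    return np.array([x*np.cos(t)+z*np.sin(t)-L*np.sin(f),-x*np.sin(t)+z*np.cos(t)-L*np.cos(f)])
f=np.radians(10)
for a in (51,53.5,56,58.5,60.5):
    d=tcp(a,39)-tcp(49,39)
    X=np.array([-np.sin(f),-np.cos(f)]);Z=np.array([np.cos(f),-np.sin(f)])
    print(a,d@X,d@Z,(a-49)/5)
E
```

```text
51 -3.1876437364850045 4.173707065617122 0.4
53.5 -6.964194892154994 9.543098214152312 0.9
56 -10.502942055516057 15.072109739837982 1.4
58.5 -13.797149020213464 20.750216854986437 1.9
60.5 -16.25221578159509 25.39279700588245 2.3
```

```bash
python3 -m creep '[[1,-3.2,0,4.2,0,0.4,0],[1,-7,0,9.5,0,0.9,0],[1,-10.5,0,15,0,1.4,0],[1,-13.8,0,20.8,0,1.9,0],[1,-16.3,0,25.4,0,2.3,0]]' 40; python3 -m creep '[[1,0,0,0,0,0,0],[1,0,0,0,0,0,0],[1,0,0,0,0,0,0],[1,0,0,0,0,0,0]]'; python3 - <<'E'
from h import *
import cv2
st()
s=r.observe();M=R.from_quat(s["tool_rot"]).as_matrix()
b=s["position"]-M[:,0]*.013
l=R.from_rotvec([0,0,-YAW]).apply(b-BC)-[.08,0,.08];print("bar rel hinge",l,"radius",np.hypot(l[0],l[2]),"angle",np.degrees(np.arctan2(l[2],-l[0])-np.arctan2(43,155)))
im=r.grab_frame("scene")[:,:,::-1];cv2.imwrite("pics/scene9.png",im);t=r.grab_frame("top")[:,:,::-1];cv2.imwrite("pics/top9.png",t)
cv2.imwrite("pics/d11.png",cv2.resize(im[120:260,220:360],(600,600),interpolation=2))
for a in (56,58,60,62,64):
    q=np.radians(a);print(a,[ (proj("scene",lidpt(p,q))-[220,120])*600/140 for p in((-160,-110,8),(-160,-110,0),(-160,110,8))])
E
```

```text
clock: 16.02
position: [0.5977, -0.0891, 0.2239]
tool_rot: [0.03, 0.827, -0.019, 0.562]
ft_force: [-2.4, -1.5, 0.3]
gripper_width: 0.0083
clock: 16.52
position: [0.5975, -0.0891, 0.2238]
tool_rot: [0.029, 0.826, -0.02, 0.563]
ft_force: [-3.4, -0.6, 0.4]
gripper_width: 0.0082
t 16.525 pos [ 0.5975 -0.0891  0.2238] F [-3.4227 -0.5642  0.397 ] w 0.008218193705327335 q [-0.2438  0.4803  1.2555 -0.0636  1.7754 -0.1746]
[[-0.3652  0.0707  0.9282]
 [ 0.0268  0.9975 -0.0654]
 [-0.9305  0.001  -0.3662]]
bar rel hinge [-0.0398 -0.0488  0.1559] radius 0.1609224088707647 angle 60.15817409046185
56 [array([162.5163, 418.4895]), array([153.9183, 417.1411]), array([474.3078, 185.5869])]
58 [array([168.9571, 420.113 ]), array([160.0002, 418.2524]), array([481.4198, 185.9477])]
60 [array([175.6367, 422.0987]), array([166.3286, 419.7207]), array([488.7197, 186.6374])]
62 [array([182.5482, 424.4489]), array([172.898 , 421.5491]), array([496.199 , 187.6595])]
64 [array([189.6844, 427.1657]), array([179.7019, 423.7407]), array([503.8487, 189.0168])]
```

View pics/d11.png

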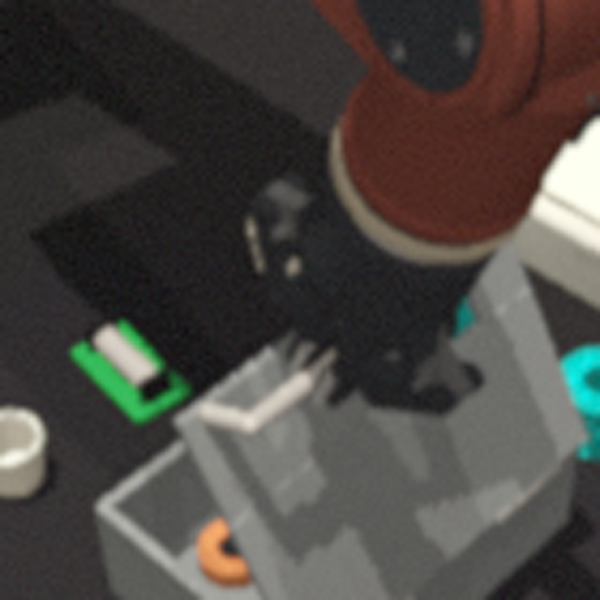

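View pics/scene9.png

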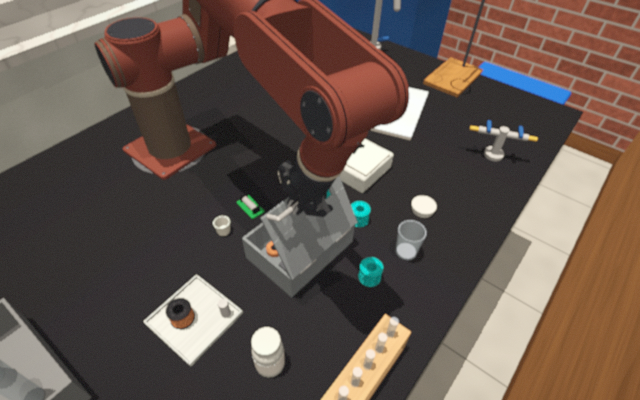

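```bash
python3 - <<'E'
from h import *
import cv2
t=cv2.imread("pics/top9.png");cv2.imwrite("pics/d12.png",cv2.resize(t[150:260,280:390],(660,660),interpolation=2))
print("shut pred",proj("top",lidpt((-160,-110,8),0)),"seen",crop((632,433),260,160,5.7),"far",proj("top",lidpt((0,-110,8),0)),crop((654,103),260,160,5.7))
for a in (56,58,60,62,64):
    q=np.radians(a);print(a,[ (proj("top",lidpt(p,q))-[280,150])*6 for p in((-160,-110,8),(-160,-110,0))])
E
```

```text
shut pred [370.0387 234.437 ] seen (370.46491228070175, 235.55263157894737) far [373.3647 177.6024] (374.32456140350877, 177.6578947368421)
56 [array([600.4448, 306.6093]), array([597.5834, 323.8715])]
58 [array([602.3416, 294.084 ]), array([599.55  , 311.7281])]
60 [array([604.183 , 281.3289]), array([601.4667, 299.3259])]
62 [array([605.9653, 268.3655]), array([603.3296, 286.6851])]
64 [array([607.685, 255.216]), array([605.1351, 273.8271])]
```

View pics/d12.png

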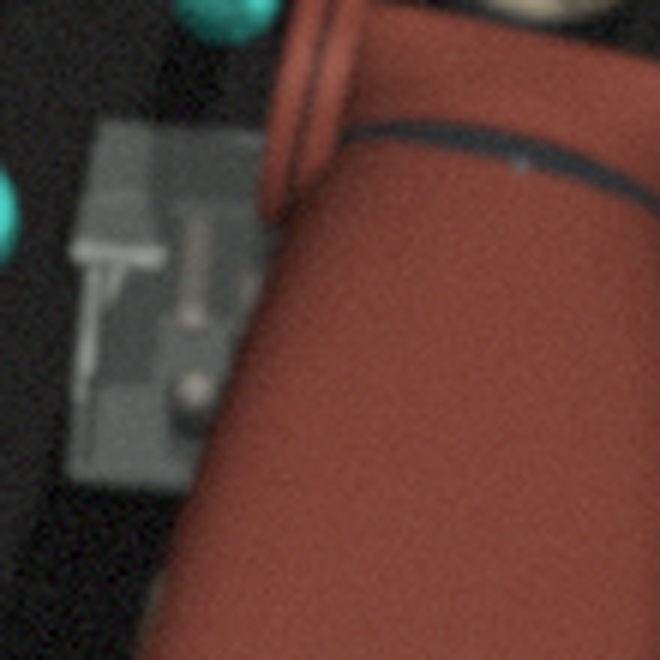

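View pics/top9.png

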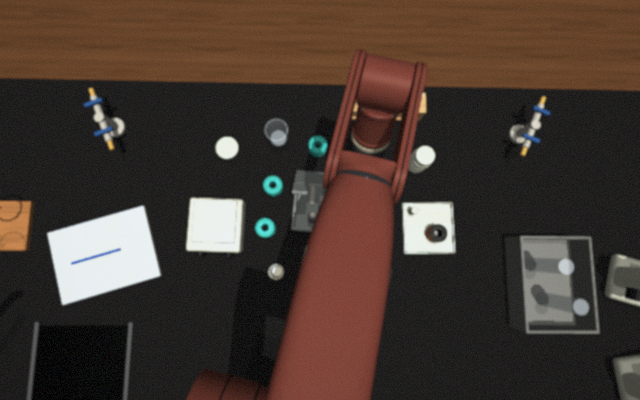

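The lid's +y near corner is visible in the top crop at about (75,243)/(72,262). I'll compare it with predictions.

```bash
python3 - <<'E'
from h import *
for a in (58,60,62):
    q=np.radians(a);print(a,[ (proj("top",lidpt(p,q))-[280,150])*6 for p in((-160,110,8),(-160,110,0),(0,110,8))])
print("shut near +y pred",proj("top",lidpt((-160,110,8),0)),"seen",crop((180,397),260,160,5.7))
E
```

```text
58 [array([ 65.9268, 251.1162]), array([ 64.9485, 268.9822]), array([ 94.4869, 115.1757])]
60 [array([ 66.6906, 238.219 ]), array([ 65.6507, 256.4288]), array([ 94.5296, 114.9798])]
62 [array([ 67.4952, 225.1205]), array([ 66.3954, 243.6434]), array([ 94.571 , 114.8037])]
shut near +y pred [290.5399 228.2078] seen (291.1666666666667, 229.23684210526315)
```

```bash
python3 -m creep '[[1,-1.3,0,1.7,0,0.15,0],[1,-1.3,0,1.7,0,0.15,0],[1,-1.3,0,1.7,0,0.15,0],[1,-1.3,0,1.7,0,0.15,0]]' 40; python3 - <<'E'
from h import *
import cv2
s=r.observe();M=R.from_quat(s["tool_rot"]).as_matrix();print(s["ft_force"],s["gripper_width"],s["qvel"])
b=s["position"]-M[:,0]*.013
l=R.from_rotvec([0,0,-YAW]).apply(b-BC)-[.08,0,.08];print("bar rel hinge",l,"radius",np.hypot(l[0],l[2]),"angle",np.degrees(np.arctan2(l[2],-l[0])-np.arctan2(43,155)))
t=r.grab_frame("top")[:,:,::-1]
u=cv2.imread("pics/top0.png")
cv2.imwrite("pics/d13.png",np.hstack([cv2.resize(t[150:260,280:390],(400,400),interpolation=2),cv2.resize(t[190:270,390:470],(400,400),interpolation=2)]))
p=proj("top",[0.4881,-.3434,.049]);print("coil top predicted (crop)",(p-[390,190])*5+[400,0])
E
```

```text
clock: 17.12
position: [0.5998, -0.0893, 0.2245]
tool_rot: [0.03, 0.83, -0.019, 0.557]
ft_force: [-2.8, -0.2, 0.2]
gripper_width: 0.0085
[-2.786  -0.1731  0.2044] 0.008529990397815162 [ 0.0007 -0.0013  0.002   0.0001 -0.0013  0.0015]
bar rel hinge [-0.0374 -0.0488  0.1565] radius 0.16091743618772283 angle 61.06501236401679
coil top predicted (crop) [637.2576 210.8223]
```

View pics/d13.png

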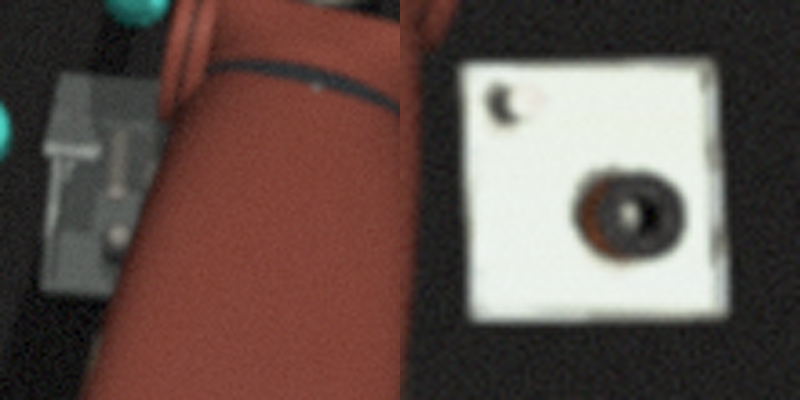

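The coil stands on the tray floor at crop (637,212), against a predicted (637,211). The lid is held at about 60–61° with a steady 2.8 N. Handing in.

```bash
python3 -c "
from rig import r
print(r.finish_job()); print(r.observe()['clock'])"
```

```text
the job is handed in; nothing more can be done
None
the job is handed in; nothing more can be done
```

I lifted the copper coil straight up off the post and stood it on its end in the tray. I then raised the lid by its handle to about 60° and handed in at about 17 s, with the gripper still holding it.

**Coil:** in the last top picture it stands upright about 19 mm towards -x and 15 mm towards -y of the tray centre, within 1 px of where I released it. The core has not moved.

**Lid:** the arm's position gives 61.1°, and the bar's distance from the hinge comes out at 160.9 mm, as it should. The cameras read slightly lower. Before a last nudge of about 0.9° they gave roughly 58–61° from the scene view and 59–60° from the top view, while the arm gave 60.2°. So the true angle is about 60–61°, uncertain by 1–2°. The holding force was a steady 2.8 N.

**What did not go smoothly:**
- **Side force:** it reached about 19 N partway up. I shifted the tool to relieve it.
- **Bar in the grip:** by then the bar had also rolled about 4.5 mm towards the fingertips, so I tilted the tool with the lid for the rest.

**Other things on the bench:** nothing looked moved in the last pictures. At the end the arm hid some of them from one camera or the other.

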